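# Snap the price frame onto its sign base

## Task

In the shop, take the red price frame out of its low storage rack: its sides are boxed in by the rails, so first slide it part of the way out over the rack's open front edge, then grip it by its two long sides and carry it to the grey sign base. Press it straight down over the two yellow snap hooks until both sides have clicked and the frame lies flush on the base, then let go and move clear. Leave the bottle, jar, tin and carton where they stand.

Things in the scene. Friction and masses are not known exactly. Their poses are not given: they have to be found in the camera images.
- frame_center (a point): Centre (half-way up) of the loose red price frame: flat plastic ring, 130 mm along its x, 62 mm along y, 8 mm thick, 40 to 85 g. Centred window 84 x 40 mm right through, so end rims are 23 mm and side rims 11 mm wide. Same when turned half round. At the start it lies flat on the rack's deck, long axis along the rack.
- rack: Fixed grey rack; origin: centre of its underside, on the table. 180 mm along x, 86 mm along y; deck 40 mm above the table. Rails 10 mm wide, 12 mm above the deck, along both long sides (66 mm apart: no room for fingers beside the frame), and a wall as high, 8 mm thick, at the back (+x end). Front (-x end, green stripe) open, without a lip, free air beyond it.
- rack_lip (a point): Middle of the rack's open front edge, at deck height (x = -90 mm, z = 40 mm in the rack's frame); x points back into the rack, so the frame slides out towards -x.
- base: Fixed grey sign base; origin: centre of its underside, on the table. 140 mm along x, 52 mm along y (the frame overhangs its long sides by 5 mm); top 24 mm above the table. Near its x ends stand two yellow snap hooks and beside them four round-topped guide pins (5 mm thick, 26 mm high, at x +-37, y +-15.5 mm), all of which go through the frame's window (play 2.5 mm in x, 2 mm in y).
- hook_left_tip (a point): Tip of the hook at the base's -x end, mirror image of the other.
- hook_right_tip (a point): Tip of the hook at the base's +x end (38 mm from the middle, 50 mm above the table); hook 24 mm wide. Stem's outer face 39.5 mm, barb's nose 47 mm from the middle; barb underside 9.5, nose 12.5 mm above the base's top; a slope runs from nose to tip. The window's short edge first rests on the slope (frame's underside about 20 mm above the base's top), then bends it inwards. Needs 5 to 9 N downward.
- seat (a point): Where the frame's centre lies when it is fully home: over the middle of the base, 28 mm above the table. The frame's long axis must lie along this point's x axis (either way round).
- hook_left (a joint): Bend of the hook at the base's -x end, rad: 0 = upright (at rest, or sprung back over the frame), grows to about 0.2 or 0.3 as the frame forces it inwards.
- hook_right (a joint): Bend of the hook at the base's +x end, rad, as hook_left.
- sauce: Bystander: tall brown sauce bottle with a red cap, radius 28 mm, 200 mm high; origin: centre of its underside.
- jar: Bystander: squat brown jar with a green lid, radius 34 mm, 85 mm high; origin: centre of its underside.
- tin: Bystander: low tin with a yellow label, radius 36 mm, 45 mm high; origin: centre of its underside.
- carton: Bystander: upright red carton, 150 mm along x, 55 mm along y, 200 mm high; origin: centre of its underside.
Mind the look-alikes: they are no part of the job. What is shaped like the part that bears frame_center but turquoise is not meant.

How it is judged:
By the outcome, as a careful person would: the job done as asked, in the order asked, and still so for the second after the job is handed in, with the robot touching nothing.
It also fails if it takes over 61 s, if anything falls off the work surface, if the arm or the gripper's body presses on something with over 40 N, if the wrist force passes 120 N, or if a joint passes its speed limit or range.

## Robot

A 7-joint arm with a two-finger parallel gripper is mounted at the origin on the work surface. World frame = base frame: x ahead of the robot, y to its left, z up, the work surface at z = 0. Lengths are in m, angles in rad, forces in N, time in s.
With the tool pointing down it reaches from about 0.4 to 0.85 m from the base axis. Payload 4.5 kg.
Tool frame: the origin (TCP) lies midway between the tips of the shut fingers; the grasp point (between the pads) lies 19 mm behind it; z points along the fingers, y is the direction in which the jaws open and shut (so a half turn about z gives the same grasp; the last joint's range is limited). The gripper opens to 88 mm and grips with 3 to 60 N. Pads are 18 mm wide; open, the fingers measure 123 mm over their backs; the gripper's body (75 mm by 187 mm) begins 45 mm behind the grasp point.
Start: joints at [1.209, 0.689, -0.195, 1.565, 0.157, 0.902, -0.215], TCP at [0.241, -0.577, 0.219] pointing down, gripper open.
Joint ranges: [-3.01, 3.01], [-0.46, 2.08], [-1.47, 1.51], [0.13, 2.56], [-1, 4.14], [0.04, 2.09], [-2.66, 2.66]. Speed limits (rad/s): [2.57, 2.57, 3.14, 3.14, 3.14, 3.14, 3.14].

## Interface

Orientations are given as a unit quaternion [w, x, y, z].
In Python, from bench import ctrl, fingers, kin, telemetry, imaging, hand_in gives the robot as it stands. Calls block until the motion is done:
- ctrl.move_ptp(position, orientation): joint-space move of the TCP to a pose.
- ctrl.servo_line(position, orientation=None, speed=0.15, guard=None): straight line of the TCP; orientation=None keeps the orientation; speed is the mean speed in m/s. With guard (N) it stops when the force on the tool has changed by that much, and returns True; else False.
- ctrl.goto_joints(angles): joint-space move.
- fingers.gripper_to(opening, strength=None): finger opening in m; strength is the grip in N (None keeps the last); returns when the fingers have stopped.
- ctrl.wait(seconds).
- kin.inverse_kinematics(position, orientation): joint angles nearest the present ones, or None.
- telemetry.observe(): the state.
- imaging.snapshot(name): name is "side" or "top"; returns a dict with "frame" (384x512x3 uint8, red, green, blue), "intrinsics" (3x3 intrinsics, pixels), "dist" ([k1, k2, p1, p2, k3] as OpenCV has them; the pictures are not rectified), "extrinsics" (4x4, takes a point from camera to world coordinates). Camera axes: x right, y up, looking along -z (the intrinsics and any distortion apply to the point x, -y, -z); pixel columns grow to the right and rows downward; lengths in m; the calibration is good to about 2 mm. A picture is of the moment at which its call begins. There is no depth.
A pose or a line that the arm cannot do raises ctrl.PlanningError and nothing moves.
- hand_in(): hands the job in, once; it reports no verdict.
The state is a dict: "clock": time; "qpos": joint angles; "joint_velocities": joint speeds; "joint_efforts": joint torques, N m; "position": TCP position; "ee_rot": TCP orientation; "contact_force": force on the tool from outside, world axes, zero at the start; "moment": the same for the moment, N m; "opening": finger opening in m.
Only numpy, scipy, OpenCV 4.12 (cv2) and the standard library are available. Lean on these libraries where they do the work, as an engineer would, in place of code of your own. Each camera call takes 0.05 s, during which the arm holds its last target.

## Working session

There is one attempt and no reset: what is moved stays moved. The work goes in short steps, each a Python script; the robot and the scene stay as the last script left them, time stands still between calls to the robot, and variables do not carry over. Pictures are saved under pics/ and viewed, and the job is handed in when it is done.

```bash
ls; mkdir -p pics; python3 - <<'E'
from bench import imaging,telemetry
import cv2,pickle
d={}
for n in("side","top"):
    s=imaging.snapshot(n);d[n]=s
    cv2.imwrite(f"pics/{n}0.png",s["frame"][:,:,::-1]);print(n,s["intrinsics"],s["dist"],s["extrinsics"])
pickle.dump(d,open("s0.pkl","wb"))
print(telemetry.observe())
E
```

```text
pics
side [[372.76307013   0.         260.70484839]
 [  0.         372.76307013 191.48230107]
 [  0.           0.           1.        ]] [0.00060597 0.         0.         0.         0.        ] [[-0.99213959  0.08793822 -0.0890275   0.45051374]
 [-0.12373496 -0.58324694  0.80281546  1.01987329]
 [ 0.01867314  0.80752082  0.58954342  0.80602994]
 [ 0.          0.          0.          1.        ]]
top [[347.20456849   0.         251.71429474]
 [  0.         347.20456849 191.34300312]
 [  0.           0.           1.        ]] [0.01144145 0.         0.         0.         0.        ] [[ 0.01765076  0.99797961 -0.06103401  0.49074982]
 [-0.99983092  0.01793242  0.00407004  0.00521827]
 [ 0.00515631  0.06095185  0.99812739  1.23556488]
 [ 0.          0.          0.          1.        ]]
{'clock': 0.1, 'qpos': array([ 1.20883445,  0.68987867, -0.19454629,  1.56621214,  0.15731242,
        0.90251836, -0.21509123]), 'joint_velocities': array([-3.96742087e-04, -1.19988444e-03,  9.56521065e-04, -1.50760494e-03,
       -9.40750809e-05,  9.88303909e-04,  4.03649790e-04]), 'joint_efforts': array([-3.34018689e-03, -5.28504145e+01, -1.27165888e+00, -1.53837615e+01,
       -5.26222587e-02,  2.02019452e-03,  5.22093114e-05]), 'position': array([ 0.24068415, -0.57615805,  0.21781175]), 'ee_rot': array([-7.82167793e-04,  9.80474273e-01,  1.96645725e-01, -2.15675743e-04]), 'contact_force': array([-0.0135655 ,  0.43174887,  0.46746026]), 'moment': array([-0.01979461,  0.00207506, -0.03118173]), 'opening': 0.08800236248729536}
```

View pics/top0.png

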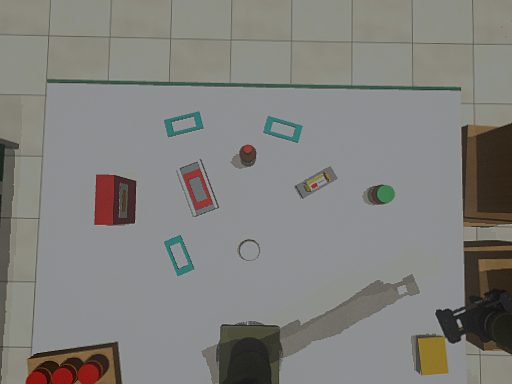

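View pics/side0.png

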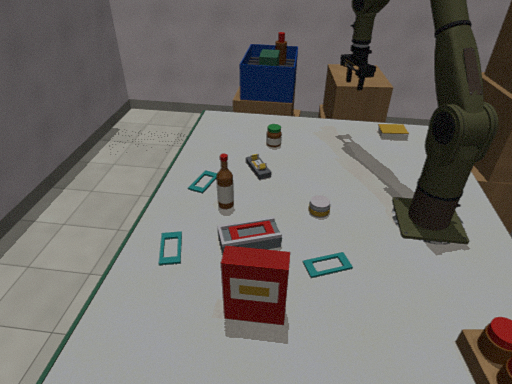

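The top view shows the red frame in the grey rack at about (197,188) and the grey base with yellow hooks at about (317,182). The three turquoise rings at (184,124), (283,129) and (179,255) are look-alikes. Only the ring at (197,188) is red and in the rack, so that is the one meant. I'll enlarge both to confirm.

```bash
python3 - <<'E'
import cv2,pickle,numpy as np
d=pickle.load(open("s0.pkl","rb"))
t=d["top"]["frame"][:,:,::-1];s=d["side"]["frame"][:,:,::-1]
f=lambda im,x,y,w,h,k:cv2.resize(im[y:y+h,x:x+w],(w*k,h*k),interpolation=cv2.INTER_CUBIC)
a=np.hstack([f(t,165,150,65,75,6),f(t,285,150,65,75,6)])
cv2.imwrite("pics/c1.png",a)
cv2.imwrite("pics/c2.png",np.hstack([f(s,210,205,80,60,5),f(s,235,145,80,60,5)]))
E
```

```text
(no output)
```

View pics/c1.png

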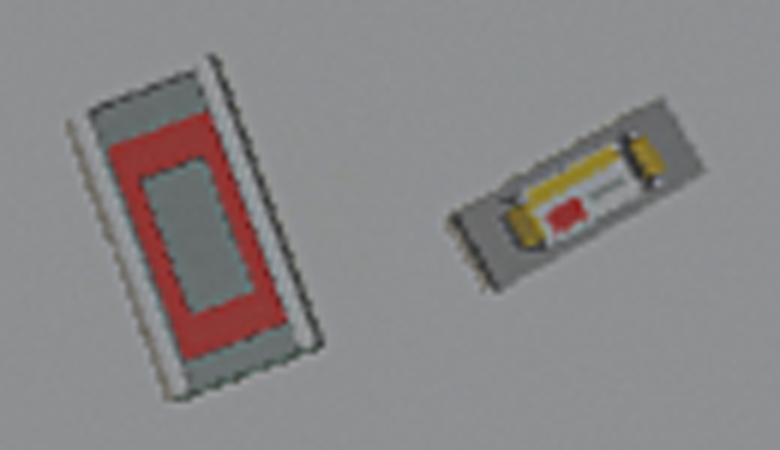

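View pics/c2.png

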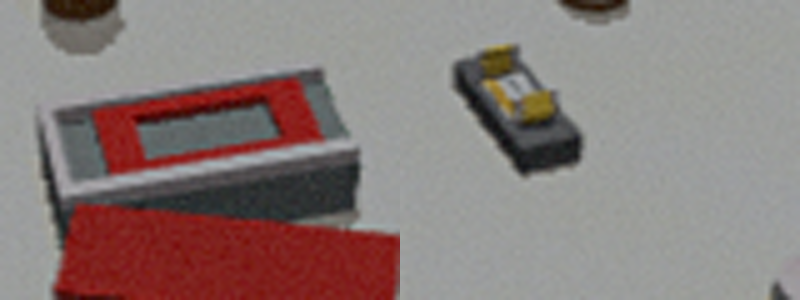

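```bash
python3 - <<'E'
import cv2,pickle,numpy as np
d=pickle.load(open("s0.pkl","rb"))
t=d["top"]["frame"][:,:,::-1];s=d["side"]["frame"][:,:,::-1]
def f(im,x,y,w,h,k):
    c=cv2.resize(im[y:y+h,x:x+w],(w*k,h*k),interpolation=cv2.INTER_NEAREST).astype(float)
    m=c.mean(2,keepdims=True); return np.clip((m-100)*1.5+110+(c-m)*3,0,255).astype(np.uint8)
cv2.imwrite("pics/c3.png",np.hstack([f(t,172,152,50,68,8)]))
cv2.imwrite("pics/c4.png",f(s,213,210,75,50,10))
E
```

```text
(no output)
```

View pics/c3.png

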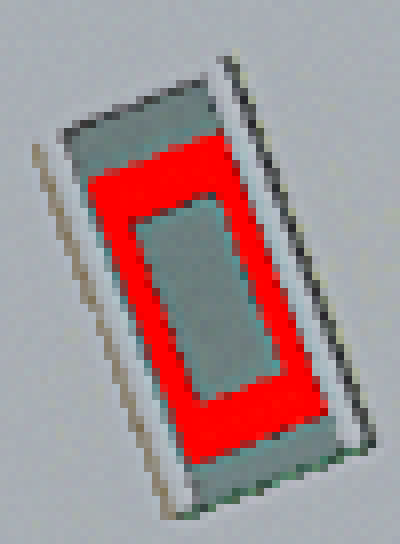

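View pics/c4.png

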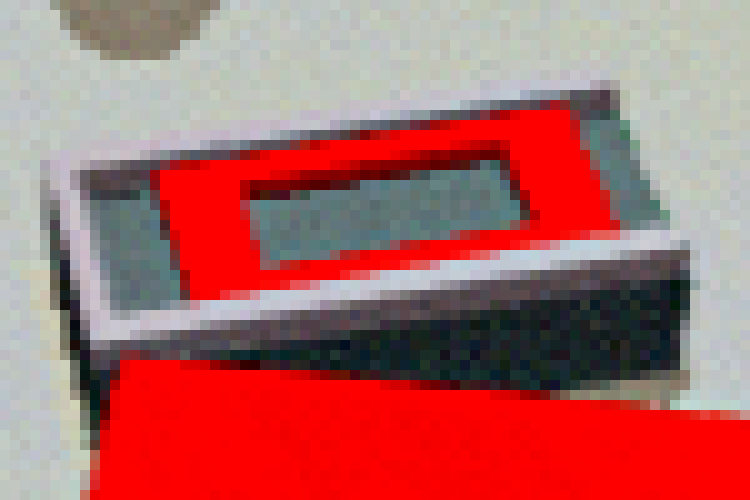

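The side crop shows the light back wall at the left end (world +x). The green stripe is on the robot-facing end, at about (197,213) in the top view, so the frame slides out towards the robot. Next I'll measure the frame, rack and base.

```bash
cat > h.py <<'E'
import cv2,numpy as np
def ray(s,px):
    u=cv2.undistortPoints(np.array(px,float).reshape(-1,1,2),s["intrinsics"],np.array(s["dist"])).reshape(-1,2)
    v=np.c_[u[:,0],-u[:,1],-np.ones(len(u))]@s["extrinsics"][:3,:3].T
    return s["extrinsics"][:3,3],v
def plane(s,px,z):
    o,v=ray(s,px); return o+v*((z-o[2])/v[:,2])[:,None]
def proj(s,P):
    E=np.linalg.inv(s["extrinsics"]);p=np.atleast_2d(P)@E[:3,:3].T+E[:3,3]
    return cv2.projectPoints(p*[1,-1,-1],np.zeros(3),np.zeros(3),s["intrinsics"],np.array(s["dist"]))[0].reshape(-1,2)
def red(f):
    h=cv2.cvtColor(f,cv2.COLOR_RGB2HSV); return (((h[...,0]<8)|(h[...,0]>172))&(h[...,1]>130)&(h[...,2]>60)).astype(np.uint8)
def yel(f):
    h=cv2.cvtColor(f,cv2.COLOR_RGB2HSV); return ((h[...,0]>15)&(h[...,0]<35)&(h[...,1]>120)&(h[...,2]>60)).astype(np.uint8)
def blob(m,box):
    x,y,w,h=box;z=np.zeros_like(m);z[y:y+h,x:x+w]=m[y:y+h,x:x+w]
    c,_=cv2.findContours(z,cv2.RETR_EXTERNAL,cv2.CHAIN_APPROX_NONE);return sorted(c,key=cv2.contourArea,reverse=True)
def rect(s,c,z):
    P=plane(s,c.reshape(-1,2),z)[:,:2]*1000
    (cx,cy),(w,h),a=cv2.minAreaRect(P.astype(np.float32))
    if w<h:w,h,a=h,w,a+90
    return cx,cy,w,h,(a+90)%180-90
E
python3 - <<'E'
from h import *
import pickle
d=pickle.load(open("s0.pkl","rb"))
t,s=d["top"],d["side"]
np.set_printoptions(precision=1,suppress=True)
c=blob(red(t["frame"]),(165,150,65,75))[0];print("frame top",np.array(rect(t,c,.048)))
c=blob(red(s["frame"]),(210,210,80,29))[0];print("frame side",np.array(rect(s,c,.048)))
g=t["frame"].astype(int)
print("table",g[230,300],"base",g[190,305],g[175,330],"deck",g[190,197], g[165,190])
# base: darker than table
m=(t["frame"].mean(2)<np.median(t["frame"][150:220,290:345].mean(2))-18).astype(np.uint8)
m=cv2.morphologyEx(m,cv2.MORPH_CLOSE,np.ones((5,5)))
c=blob(m,(288,155,60,55))[0];print("base top",np.array(rect(t,c,.024)),cv2.contourArea(c))
for b in blob(yel(t["frame"]),(288,155,60,55))[:4]:
    print("yt",b.reshape(-1,2).mean(0),cv2.contourArea(b),plane(t,b.reshape(-1,2).mean(0),.044)*1000)
for b in blob(yel(s["frame"]),(235,145,50,45))[:4]:
    print("ys",b.reshape(-1,2).mean(0),cv2.contourArea(b),plane(s,b.reshape(-1,2).mean(0),.044)*1000)
# rack outer rect from non-table
r=g[...,0]<g[...,1]-2
E
```

```text
frame top [569.1 186.7 128.1  60.8  21.7]
frame side [570.5 185.1 129.9  58.4  21.9]
table [141 144 145] base [80 83 86] [106 104 102] deck [105 110 109] [ 99 106 105]
base top [ 601.  -221.6  149.7   54.6  -59.3] 602.5
yt [312.4 181.6] 36.5 [[ 601.2 -208.1   44. ]]
yt [327.4 175.6] 12.0 [[ 622.6 -259.8   44. ]]
ys [254.2 159.9] 24.0 [[ 616.7 -222.4   44. ]]
ys [262.2 165.8] 19.5 [[ 580.5 -184.5   44. ]]
```

```bash
python3 - <<'E'
from h import *
import pickle
d=pickle.load(open("s0.pkl","rb"))
t,s=d["top"],d["side"]
def f(im,x,y,w,h,k):
    c=cv2.resize(im[y:y+h,x:x+w,::-1],(w*k,h*k),interpolation=cv2.INTER_NEAREST).astype(float)
    m=c.mean(2,keepdims=True); c=np.clip((m-100)*1.5+110+(c-m)*3,0,255).astype(np.uint8)
    for i in range(0,w,5):
        cv2.putText(c,str(x+i),(i*k,8),0,.3,(0,0,0));cv2.line(c,(i*k,10),(i*k,16),0)
    for i in range(0,h,5): cv2.putText(c,str(y+i),(0,i*k+4),0,.3,(0,0,0))
    return c
cv2.imwrite("pics/d1.png",f(t["frame"],290,162,50,40,15))
cv2.imwrite("pics/d2.png",f(s["frame"],240,150,35,35,16))
E
```

```text
(no output)
```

View pics/d1.png

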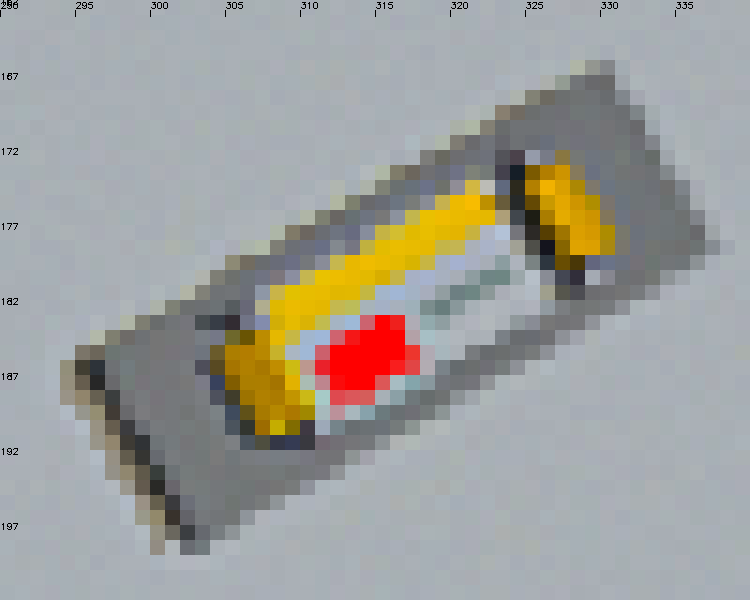

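View pics/d2.png

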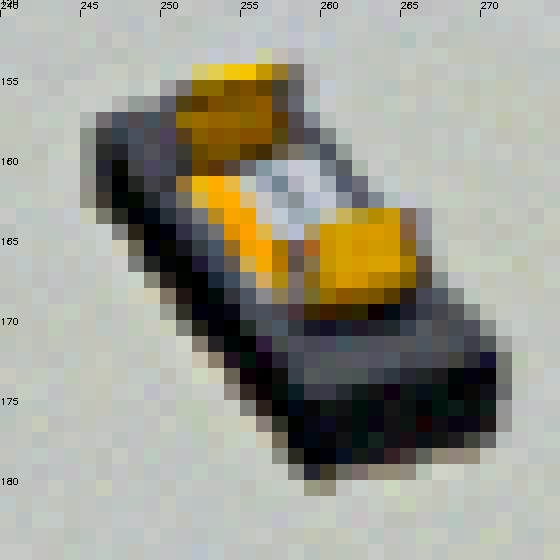

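```bash
python3 - <<'E'
from h import *
import pickle
d=pickle.load(open("s0.pkl","rb"))
t,s=d["top"],d["side"]
np.set_printoptions(precision=1,suppress=True)
G=t["frame"].astype(float)
m=(((G.mean(2)<124)&(G.mean(2)>66))|(yel(t["frame"])>0)|(red(t["frame"])>0)).astype(np.uint8)
# drop brownish shadow fringe
m[(G[...,0]-G[...,2]>6)&(yel(t["frame"])==0)&(red(t["frame"])==0)]=0
m=cv2.morphologyEx(m,cv2.MORPH_OPEN,np.ones((3,3)));m=cv2.morphologyEx(m,cv2.MORPH_CLOSE,np.ones((7,7)))
c=blob(m,(288,155,60,55))[0];print("base top",np.array(rect(t,c,.024)))
P=plane(t,[(329.8,166.7),(337,178),(297,186),(303.5,197.5)],.024)*1000;print(P,P.mean(0))
h=plane(t,[(327.5,175.7),(307.6,188)],.0435)*1000;print("hooks",h,h.mean(0),np.linalg.norm(h[0]-h[1]), np.degrees(np.arctan2(*(h[0]-h[1])[1::-1])))
Q=plane(s,[(246,157.2),(258.5,174.5),(271,171)],.024)*1000;print("side",Q,np.linalg.norm(Q[1]-Q[0]),np.linalg.norm(Q[2]-Q[1]),"c",(Q[0]+Q[2])/2)
# side hooks: outer-facing / tops
L=plane(t,[(196.4,215.1),(215.1,208.3)],.04)*1000;print("lip",L,L.mean(0))
A=plane(t,[(180.0,168.7),(199.7,161.5)],.052)*1000;print("rack back edge",A.mean(0))
for n,b in (("sauce",(248,162)),("tin",(249,250)),("jar",(378,195))): print(n,plane(t,[b],.02)*1000)
E
```

```text
base top [ 585.4 -194.7   70.6   51.6  -59.3]
[[ 656.5 -272.5   24. ]
 [ 617.1 -297.9   24. ]
 [ 586.4 -157.9   24. ]
 [ 546.5 -181.    24. ]] [ 601.6 -227.3   24. ]
hooks [[ 622.4 -260.2   43.5]
 [ 578.6 -191.9   43.5]] [ 600.5 -226.    43.5] 81.16541520010921 -57.350261234855694
side [[ 657.  -270.7   24. ]
 [ 590.4 -152.3   24. ]
 [ 545.9 -183.7   24. ]] 135.88006729565896 54.492053508201884 c [ 601.5 -227.2   24. ]
lip [[478.8 188.7  40. ]
 [503.2 125.1  40. ]] [491.  156.9  40. ]
rack back edge [649.4 213.9  52. ]
sauce [[668.5  15.2  20. ]]
tin [[361.    6.1  20. ]]
jar [[ 560.2 -442.7   20. ]]
```

Measurements (mm):

| Item | Position | Angle | Check |
|---|---|---|---|
| Frame | about (569.5, 186) | 21.8° | measured 129 x 60, given 130 x 62 |
| Rack lip | about (491, 157) | – | approximate |
| Base | (601.4, -227) in both views | about -59° | hooks 81 apart |

All are within reach. Next is the IK check, then the slide.

```bash
cat >> h.py <<'E'
def quat(phi):
    p=np.radians(phi); return np.array([0,np.cos(p),np.sin(p),0])
FA=np.radians(21.8);AX=np.array([np.cos(FA),np.sin(FA)]);FC=np.array([.5695,.1862]);BC=np.array([.6014,-.2270]);BA=-59.0
E
python3 - <<'E'
from h import *
from bench import kin,telemetry
np.set_printoptions(precision=2,suppress=True)
for n,p,ph in (("slide",[*(FC-.01*AX),.042],-34.1),("slide",[*(FC-.01*AX),.042],55.9),("slideend",[*(FC-.1*AX),.042],-34.1),("grip",[*(FC-.1*AX),.025],10.9),("place",[*BC,.009],-29.5),("place",[*BC,.009],60.5),("hi",[*BC,.28],-29.5),("hi",[*(FC-.1*AX),.28],10.9)):
    print(n,ph,kin.inverse_kinematics(p,quat(ph)))
E
```

```text
slide -34.1 [-0.63  0.95  0.43  1.82 -0.73  0.54 -2.48]
slide 55.9 [-0.22  0.91 -0.3   1.79  0.49  0.52 -0.47]
slideend -34.1 [-0.58  0.87  0.31  2.08 -0.86  0.32 -2.3 ]
grip 10.9 [-0.46  0.88  0.11  2.08 -0.42  0.2  -1.17]
place -29.5 [ 0.17  1.01  0.22  1.64 -0.37  0.53 -1.98]
place 60.5 [ 0.49  1.01 -0.38  1.62  0.58  0.62  0.34]
hi -29.5 [ 0.15  0.66  0.27  1.44 -0.19  1.06 -2.15]
hi 10.9 [-0.19  0.45 -0.31  1.85  0.18  0.87 -1.78]
```

```bash
python3 - <<'E'
from h import *
from bench import ctrl,fingers,telemetry,imaging
q=quat(55.9)
p=telemetry.observe()["position"]
ctrl.servo_line([p[0],p[1],.3],speed=.2)
ctrl.move_ptp([*(FC-.01*AX),.3],q)
fingers.gripper_to(0.0,20)
ctrl.servo_line([*(FC-.01*AX),.07],q,speed=.15)
cv2.imwrite("pics/a_side.png",imaging.snapshot("side")["frame"][180:300,180:330,::-1].repeat(4,0).repeat(4,1))
print(ctrl.servo_line([*(FC-.01*AX),.0425],q,speed=.04,guard=6))
o=telemetry.observe();print(o["clock"],o["position"],o["contact_force"],o["opening"])
E
```

```text
False
7.425 [0.56028771 0.18263372 0.0425684 ] [0.04375155 1.27335683 0.20650212] 0.00037000744241260904
```

View pics/a_side.png

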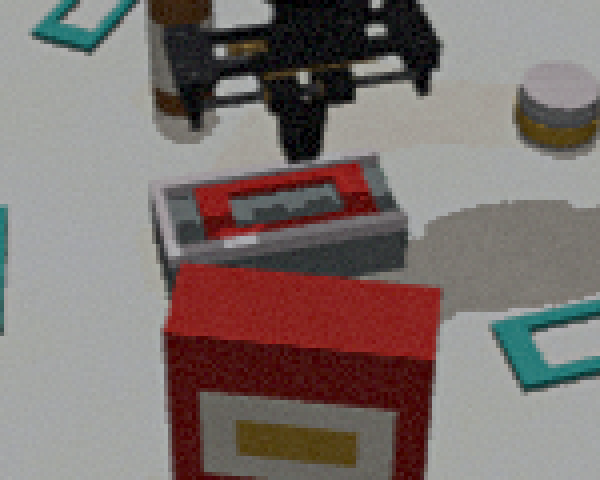

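The shut fingers hung over the window and went in without touching. Now the slide of about 75 mm: TCP from -10 to -99 mm along the axis.

```bash
python3 - <<'E'
from h import *
from bench import ctrl,fingers,telemetry,imaging
q=quat(55.9);pr=lambda:(lambda o:print(round(o["clock"],2),o["position"],o["contact_force"].round(1)))(telemetry.observe())
print(ctrl.servo_line([*(FC-.0995*AX),.0425],q,speed=.05,guard=15));pr()
ctrl.servo_line([*(FC-.095*AX),.0425],q,speed=.05)
ctrl.servo_line([*(FC-.095*AX),.16],q,speed=.2);pr()
s=imaging.snapshot("side")
import pickle;pickle.dump(s,open("s1.pkl","wb"))
cv2.imwrite("pics/b_side.png",s["frame"][190:300,200:330,::-1].repeat(5,0).repeat(5,1))
E
```

```text
False
9.37 [0.47736075 0.14938704 0.04247328] [ 0.  -0.5  0. ]
10.35 [0.48081203 0.15024709 0.1592603 ] [-0.1 -0.1 -0.4]
```

View pics/b_side.png

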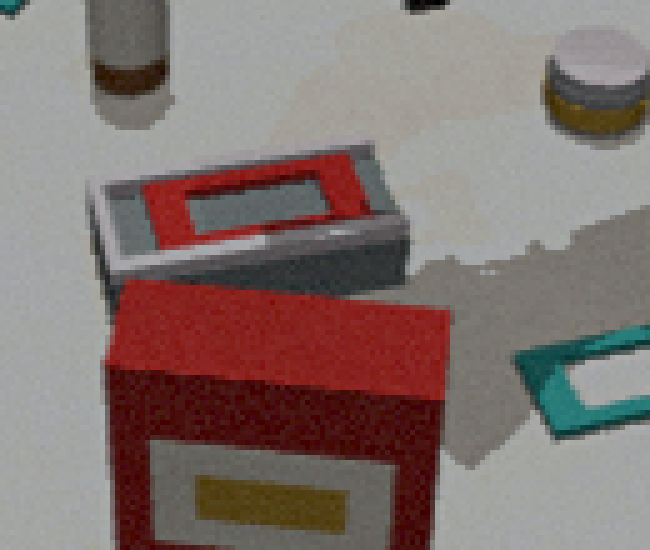

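```bash
python3 - <<'E'
from h import *
import pickle
from bench import imaging
d=pickle.load(open("s0.pkl","rb"));s1=pickle.load(open("s1.pkl","rb"));np.set_printoptions(precision=1,suppress=True)
t=imaging.snapshot("top");pickle.dump(t,open("t1.pkl","wb"))
for s in(d["side"],s1): print(np.array(rect(s,blob(red(s["frame"]),(210,210,80,29))[0],.048)))
cv2.imwrite("pics/b_top.png",t["frame"][130:240,150:270,::-1].repeat(5,0).repeat(5,1))
E
```

```text
[570.5 185.1 129.9  58.4  21.9]
[570.  185.2 130.8  59.   21.8]
```

View pics/b_top.png

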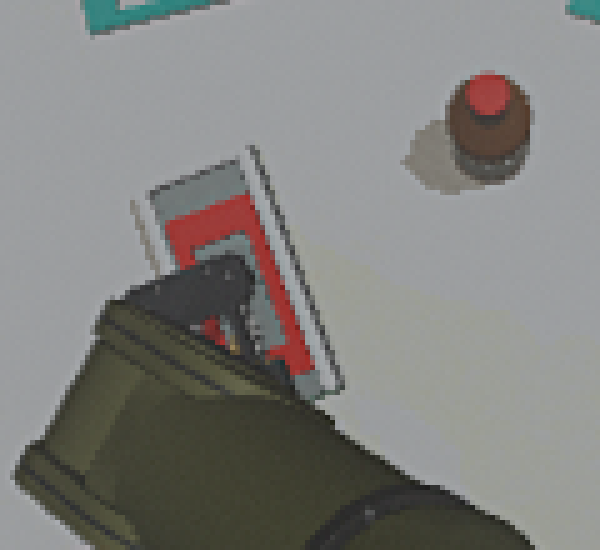

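The frame has not moved (570.0, 185.2 against 570.5, 185.1). The fingertips must have passed over it, so I'll go back and feel for the deck with a guard.

```bash
python3 - <<'E'
from h import *
from bench import ctrl,fingers,telemetry,imaging
q=quat(55.9);pr=lambda:(lambda o:print(round(o["clock"],2),o["position"],o["contact_force"].round(1),o["opening"]))(telemetry.observe())
p=FC-.008*AX
ctrl.servo_line([*p,.16],q,speed=.25)
ctrl.servo_line([*p,.055],q,speed=.2)
print(ctrl.servo_line([*p,.028],q,speed=.02,guard=4));pr()
s=imaging.snapshot("side");t=imaging.snapshot("top")
cv2.imwrite("pics/e_side.png",s["frame"][170:270,200:320,::-1].repeat(6,0).repeat(6,1))
E
```

```text
False
13.12 [0.56216444 0.18324599 0.02813296] [-0.6  0.7 -0.2] 0.0005523590745431301
```

View pics/e_side.png

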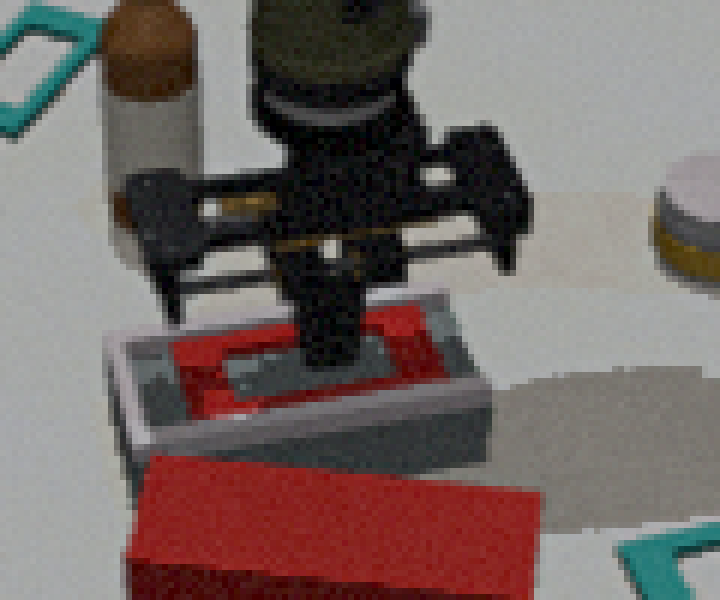

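```bash
python3 - <<'E'
from h import *
from bench import imaging,telemetry
o=telemetry.observe();p=o["position"];s=imaging.snapshot("side");import pickle
print(proj(s,[[p[0],p[1],z] for z in (.028,.036,.04,.044,.048,.052)]).round(1).tolist())
c=s["frame"][205:245,235:285,::-1].repeat(14,0).repeat(14,1)
c=np.clip(c.astype(float)*1.6,0,255).astype(np.uint8)
cv2.imwrite("pics/e2.png",c)
E
```

```text
[[253.6, 234.1], [253.6, 232.2], [253.6, 231.2], [253.6, 230.2], [253.6, 229.3], [253.6, 228.3]]
```

View pics/e2.png

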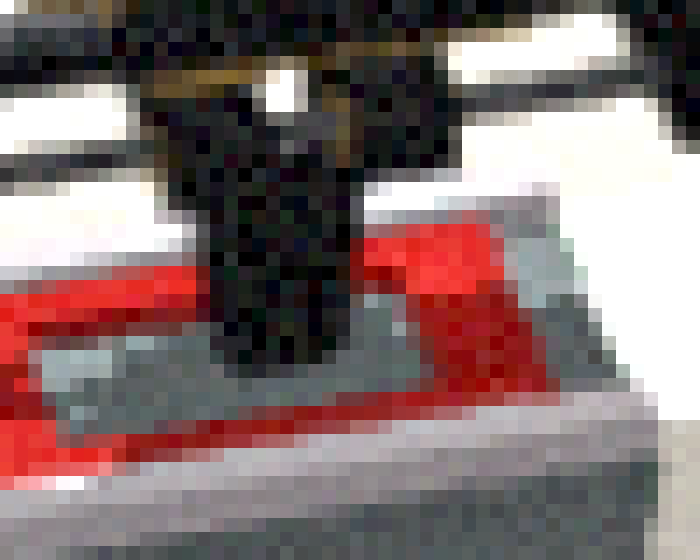

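The tip appears at about row 231, which puts it near z ≈ 47 mm while the telemetry TCP reads 28 mm. The real tips sit well behind the reported TCP, so I'll find the deck by touch.

```bash
python3 - <<'E'
from h import *
from bench import ctrl,fingers,telemetry,imaging
q=quat(55.9);pr=lambda:(lambda o:print(round(o["clock"],2),o["position"],o["contact_force"].round(1),o["opening"]))(telemetry.observe())
p=FC-.008*AX
print(ctrl.servo_line([*p,.010],q,speed=.015,guard=4));pr()
s=imaging.snapshot("side")
c=s["frame"][195:245,225:285,::-1].repeat(12,0).repeat(12,1)
cv2.imwrite("pics/e3.png",np.clip(c.astype(float)*1.6,0,255).astype(np.uint8))
E
```

```text
True
13.93 [0.56207116 0.18320167 0.02032976] [-0.1  0.4  4.6] 0.0007894976291786919
```

View pics/e3.png

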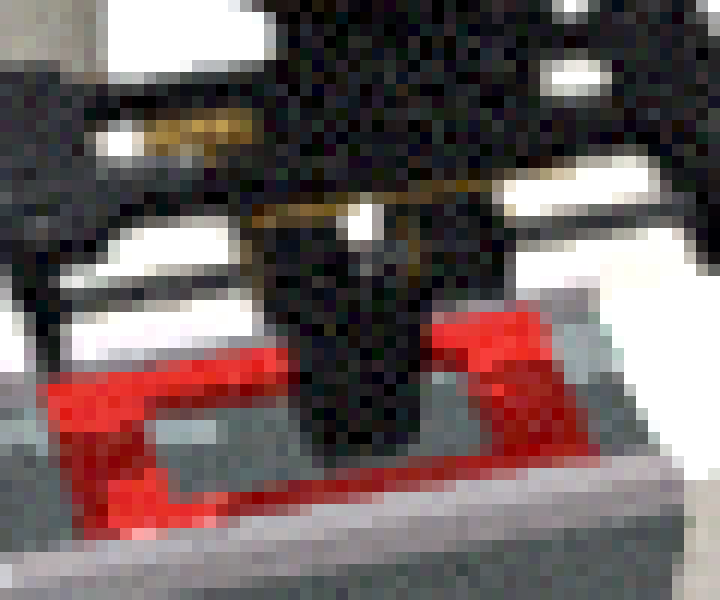

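```bash
python3 - <<'E'
from h import *
from bench import imaging,telemetry
s=imaging.snapshot("side");np.set_printoptions(precision=1,suppress=True)
P=plane(s,[(251.2,233.5),(255.6,233.5),(260,232.8)],.04)*1000;print(P)
# window inner edges corners at deck / frame top
W=plane(s,[(238.2,228.5),(264.7,235.0)],.048)*1000;print(W)
E
```

```text
[[568.  194.4  40. ]
 [554.8 192.5  40. ]
 [542.1 187.5  40. ]]
[[608.9 186.6  48. ]
 [526.1 203.7  48. ]]
```

The deck is felt at TCP z = 20.3 mm, so the real tips lie 19.7 mm behind the reported TCP. I'll use that offset from here on and slide with the tips 2.5 mm above the deck.

```bash
cat >> h.py <<'E'
DZ=.0197 # real tip z = tcp z + DZ
E
python3 - <<'E'
from h import *
from bench import ctrl,fingers,telemetry,imaging
import pickle
q=quat(55.9);pr=lambda:(lambda o:print(round(o["clock"],2),o["position"],o["contact_force"].round(1)))(telemetry.observe())
z=.0425-DZ
ctrl.servo_line([*(FC-.008*AX),z],q,speed=.05)
print(ctrl.servo_line([*(FC-.09*AX),z],q,speed=.05,guard=15));pr()
ctrl.servo_line([*(FC-.086*AX),z],q,speed=.05)
ctrl.servo_line([*(FC-.086*AX),.16],q,speed=.25);pr()
s=imaging.snapshot("side");pickle.dump(s,open("s2.pkl","wb"))
c=s["frame"][190:290,200:320,::-1].repeat(6,0).repeat(6,1)
cv2.imwrite("pics/f1.png",np.clip(c.astype(float)*1.4,0,255).astype(np.uint8))
E
```

```text
False
16.07 [0.4859992  0.15278978 0.02271768] [ 0.6  0.6 -0.2]
17.02 [0.48913114 0.15347398 0.15913826] [-0.4  0.3  0.1]
```

View pics/f1.png

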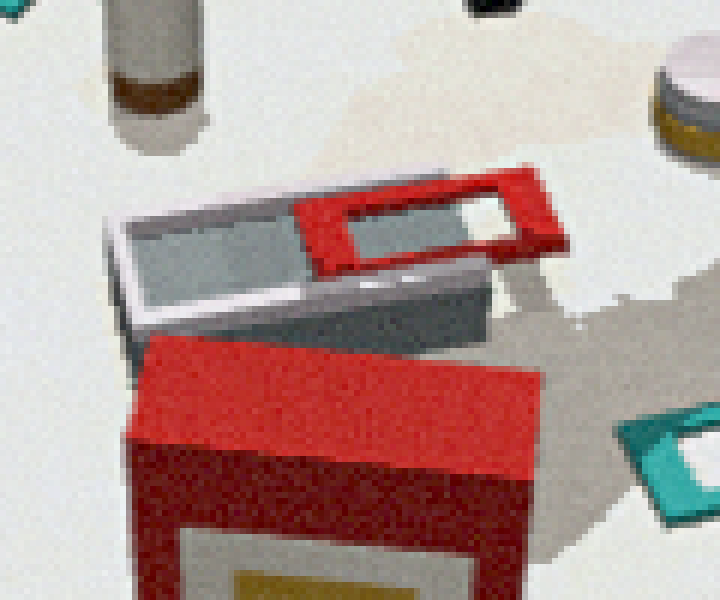

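```bash
python3 - <<'E'
from h import *
import pickle
s=pickle.load(open("s2.pkl","rb"));np.set_printoptions(precision=1,suppress=True)
c=blob(red(s["frame"]),(240,210,80,27))[0]
r=np.array(rect(s,c,.048));print(r)
cen=r[:2]/1000;print("along moved",(cen-FC)@AX*1000)
# lip seen through window, deck height: crop(458,205)->(472,250); and front face right edges
L=plane(s,[(200+461/6,190+203/6),(200+473/6,190+240/6)],.04);print(L*1000,(L[:,:2]-FC)@AX*1000)
E
```

```text
[510.3 166.5 128.1  67.5  20.6]
along moved -62.26159564201157
[[495.2 139.   40. ]
 [486.6 166.7  40. ]] [-86.5 -84.2]
```

The frame has slid about 62 mm. The lip is at -85 mm along the axis, so the overhang is about 42 mm. I'll push 14 mm more, then turn and grip.

```bash
python3 - <<'E'
from h import *
from bench import ctrl,fingers,telemetry,imaging
import pickle
q=quat(55.9);pr=lambda:(lambda o:print(round(o["clock"],2),o["position"],o["contact_force"].round(1)))(telemetry.observe())
z=.0425-DZ
ctrl.servo_line([*(FC-.084*AX),.05],q,speed=.25)
print(ctrl.servo_line([*(FC-.084*AX),z],q,speed=.06,guard=5));
print(ctrl.servo_line([*(FC-.104*AX),z],q,speed=.05,guard=15));pr()
ctrl.servo_line([*(FC-.099*AX),z],q,speed=.05)
ctrl.servo_line([*(FC-.099*AX),.13],q,speed=.25);pr()
s=imaging.snapshot("side");pickle.dump(s,open("s3.pkl","wb"))
np.set_printoptions(precision=1,suppress=True)
r=np.array(rect(s,blob(red(s["frame"]),(240,205,85,32))[0],.048));print(r,(r[:2]/1000-FC)@AX*1000)
c=s["frame"][190:290,200:320,::-1].repeat(6,0).repeat(6,1)
cv2.imwrite("pics/f2.png",np.clip(c.astype(float)*1.4,0,255).astype(np.uint8))
E
```

```text
False
False
18.81 [0.4728217  0.14749767 0.02290955] [-0.6 -0.9 -0.7]
19.63 [0.47755237 0.14891234 0.12983726] [-0.8 -0.2 -0.2]
[495.3 160.4 128.7  66.4  20.6] -78.46549291086622
```

View pics/f2.png

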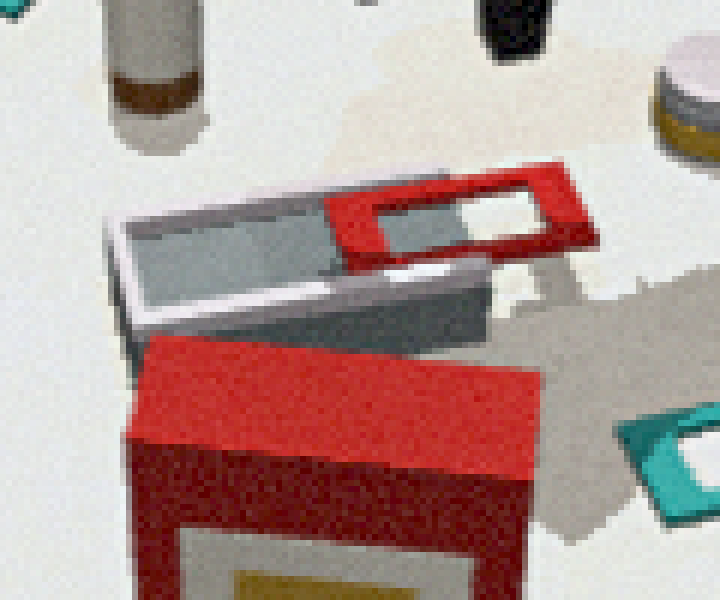

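```bash
python3 - <<'E'
from h import *
from bench import ctrl,fingers,telemetry,imaging
import pickle
q=quat(10.9);pr=lambda:(lambda o:print(round(o["clock"],2),o["position"],o["contact_force"].round(1),round(o["opening"],4),o["qpos"].round(2)))(telemetry.observe())
fingers.gripper_to(.088,20)
g=FC-.100*AX
ctrl.move_ptp([*g,.11],q);pr()
print(ctrl.servo_line([*g,.030-DZ],q,speed=.1,guard=5));pr()
s=imaging.snapshot("side");pickle.dump(s,open("s4.pkl","wb"))
c=s["frame"][170:270,220:340,::-1].repeat(6,0).repeat(6,1)
cv2.imwrite("pics/f3.png",np.clip(c.astype(float)*1.4,0,255).astype(np.uint8))
E
```

```text
22.1 [0.47658231 0.14923281 0.1100061 ] [ 0.1 -0.4  0.2] 0.0878 [-0.25  0.71 -0.23  2.04  0.36  0.43 -1.95]
False
23.25 [0.47697969 0.14916102 0.01074418] [ 0.1 -0.4  0.4] 0.0881 [-0.34  0.9  -0.1   2.08  0.43  0.19 -2.01]
```

View pics/f3.png

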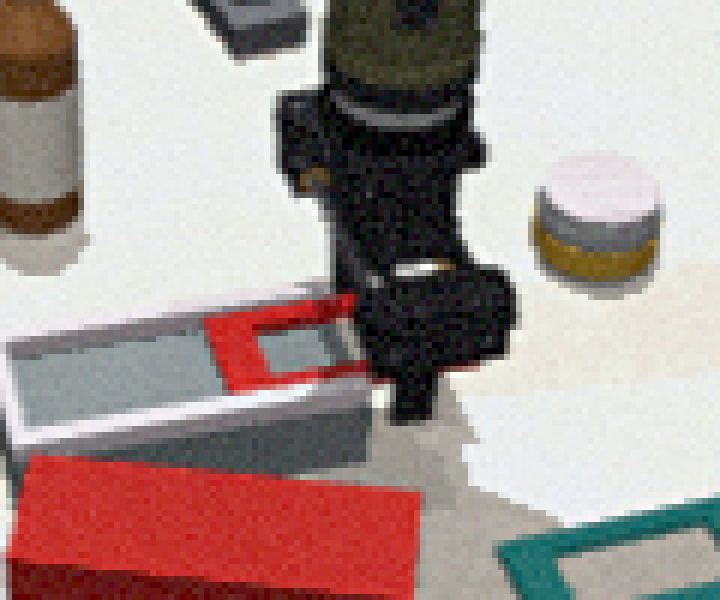

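```bash
python3 - <<'E'
from h import *
from bench import ctrl,fingers,telemetry,imaging,kin
import pickle
q=quat(10.9);pr=lambda:(lambda o:print(round(o["clock"],2),o["position"],o["contact_force"].round(1),round(o["opening"],4),o["qpos"].round(2)))(telemetry.observe())
g=FC-.100*AX
fingers.gripper_to(.055,40);pr()
ctrl.servo_line([*g,.06],q,speed=.06);pr()
s=imaging.snapshot("side");pickle.dump(s,open("s5.pkl","wb"))
c=s["frame"][150:250,220:340,::-1].repeat(6,0).repeat(6,1)
cv2.imwrite("pics/f4.png",np.clip(c.astype(float)*1.4,0,255).astype(np.uint8))
for ph in(60.5,-29.5): print(kin.inverse_kinematics([*BC,.1],quat(ph)))
E
```

```text
23.82 [0.47672992 0.14910872 0.01041016] [0.3 0.2 1.2] 0.0616 [-0.34  0.9  -0.1   2.08  0.43  0.19 -2.01]
24.79 [0.47647361 0.14899283 0.0597906 ] [-0.1 -0.  -1.5] 0.0612 [-0.29  0.8  -0.17  2.06  0.41  0.31 -1.99]
[ 0.72440998  0.99875104 -0.87543536  1.58449906  0.87978444  0.99317409
  0.10639852]
[ 0.28434199  0.85745619  0.00907897  1.61061013 -0.011006    0.67357626
 -2.30165517]
```

View pics/f4.png

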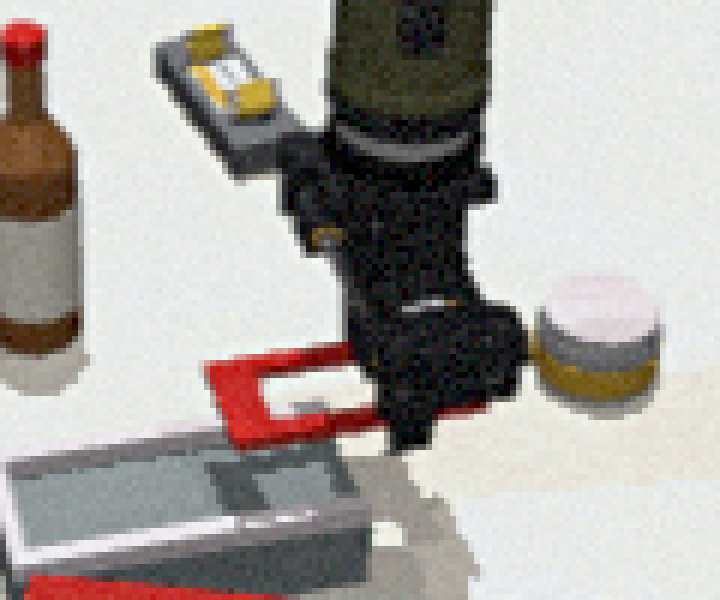

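The frame is gripped (opening 61.4 mm against 62 given) and lifts level. From this image I'll measure where its centre lies relative to the TCP.

```bash
python3 - <<'E'
from h import *
import pickle
np.set_printoptions(precision=1,suppress=True)
for n,z,box in(("s4.pkl",.048,(250,215,100,40)),("s5.pkl",.0975,(250,195,100,40))):
    s=pickle.load(open(n,"rb"));c=blob(red(s["frame"]),box)
    c=c[0].reshape(-1,2);P=plane(s,c,z)[:,:2]
    tcp=np.array([.4767,.1491]); D=(P-tcp)*1000
    a=D@AX; b=D@np.array([-AX[1],AX[0]])
    # far-end edge: contour points with |b|<22
    sel=(abs(b)<20)&(a>60); print(n,"far end along",np.sort(a[sel]),"-> centre",a[sel].max()-65, "b range",b.min(),b.max())
E
```

```text
Traceback (most recent call last):
ValueError: zero-size array to reduction operation maximum which has no identity
```

```bash
python3 - <<'E'
from h import *
import pickle
np.set_printoptions(precision=1,suppress=True)
for n,z,box in(("s4.pkl",.048,(250,215,100,22)),("s5.pkl",.0975,(250,195,100,32))):
    s=pickle.load(open(n,"rb"));c=blob(red(s["frame"]),box)[0].reshape(-1,2);P=plane(s,c,z)[:,:2]
    D=(P-np.array([.4767,.1491]))*1000
    a=D@AX; b=D@np.array([-AX[1],AX[0]])
    print(n,"max along",np.sort(a)[-12:],"b",b[a>60].round(0))
E
```

```text
s4.pkl max along [83.3 83.3 83.7 84.  84.1 84.4 84.4 84.8 85.1 85.2 85.5 85.9] b [-27. -28. -29. -29. -30. -26. -27. -28. -23. -18. -13.  -9.  -4.   1.
   5.  10.  14.  19.  23.  24.  25.  26.  26.  27.  28.  24.  25.  25.
  20.  15.  10.   5.   0.  -4.  -8.]
s5.pkl max along [82.6 83.2 83.6 83.7 84.1 84.2 84.3 84.7 84.8 85.1 85.8 85.9] b [-25. -26. -27. -28. -28. -29. -25. -20. -16. -11.  -6.  -2.   3.   8.
  13.  17.  22.  26.  31.  35.  36.  36.  37.  38.  38.  35.  36.  36.
  23.  22.  17.  13.   8.   3.  -2.  -6. -11.]
```

```bash
cat >> h.py <<'E'
HZ=.0336
QP=quat((BA)/2)
BX=np.array([np.cos(np.radians(BA)),np.sin(np.radians(BA))])
E
python3 - <<'E'
from h import *
from bench import ctrl,fingers,telemetry,imaging,kin
import pickle
pr=lambda:(lambda o:print(round(o["clock"],2),o["position"],o["contact_force"].round(1),round(o["opening"],4),o["qpos"].round(2)))(telemetry.observe())
p=telemetry.observe()["position"]
ctrl.servo_line([p[0],p[1],.2],speed=.2)
t=BC-.0215*BX
ctrl.servo_line([*t,.2],QP,speed=.18);pr()
ctrl.servo_line([*t,.062-HZ],QP,speed=.15);pr()
d={n:imaging.snapshot(n) for n in("side","top")};pickle.dump(d,open("s6.pkl","wb"))
k=lambda im,x,y,w,h,k:np.clip(im[y:y+h,x:x+w,::-1].repeat(k,0).repeat(k,1).astype(float)*1.5,0,255).astype(np.uint8)
cv2.imwrite("pics/g1.png",k(d["side"]["frame"],220,130,80,60,9));cv2.imwrite("pics/g2.png",k(d["top"]["frame"],280,150,80,60,9))
E
```

```text
27.93 [ 0.59032856 -0.20751467  0.2000319 ] [-0.2 -0.8  0.1] 0.0611 [ 0.24  0.71  0.04  1.59 -0.04  0.84 -2.3 ]
29.22 [ 0.59110849 -0.20886729  0.02936934] [ 0.6  0.9 -0.2] 0.0613 [ 0.25  0.95  0.03  1.69 -0.04  0.51 -2.3 ]
```

View pics/g1.png

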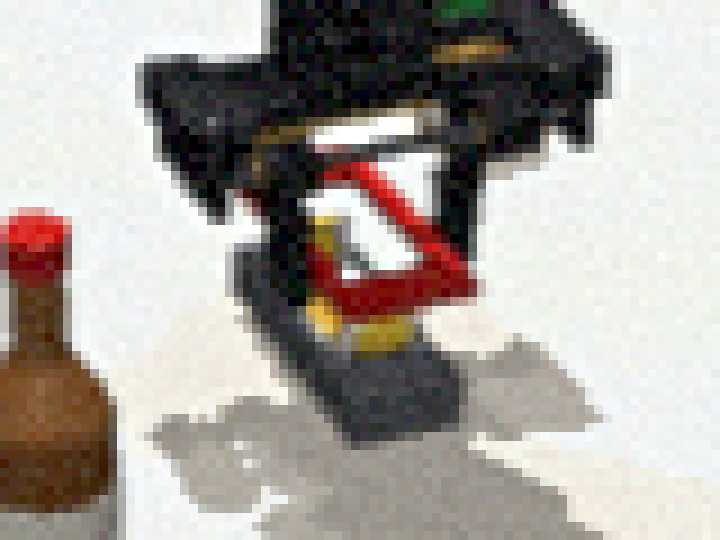

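View pics/g2.png

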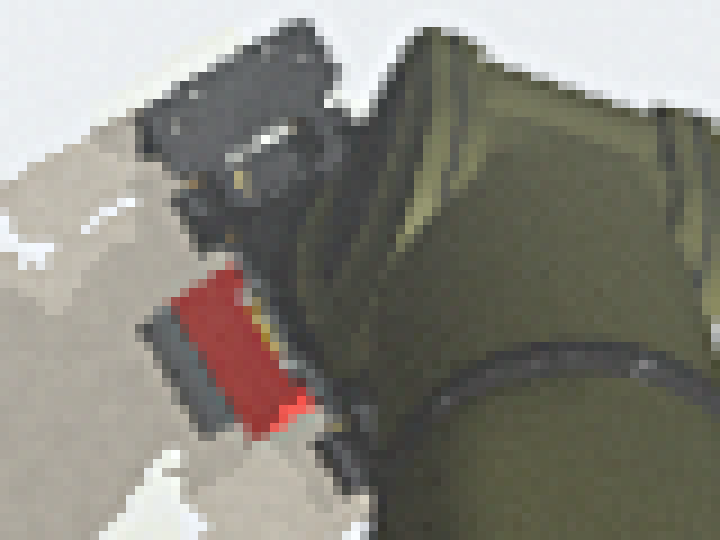

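```bash
python3 - <<'E'
from h import *
import pickle
np.set_printoptions(precision=1,suppress=True)
d=pickle.load(open("s6.pkl","rb"));t=d["top"];s=d["side"]
BY=np.array([-BX[1],BX[0]])
def rel(P,n):
    D=(P[:,:2]-BC)*1000;print(n,np.c_[D@BX,D@BY].tolist() if 0 else np.c_[D@BX,D@BY])
c=blob(red(t["frame"]),(290,170,40,35))[0].reshape(-1,2)
rel(plane(t,[(280+172/9-.5,150+301/9-.5),(280+252/9-.5,150+440/9-.5)],.067),"frame end corners top")
P=plane(t,c,.067);D=(P[:,:2]-BC)*1000;a=D@BX;b=D@BY
i=np.argsort(a);print("min a",a[i][:20]);print(b[i][:20], "b",b.min(),b.max())
rel(plane(t,[(280+140/9-.5,150+328/9-.5),(280+205/9-.5,150+438/9-.5)],.024),"base end corners top")
# side: near end edge of frame bottom/top corners
rel(plane(s,[(220+345/9-.5,130+290/9-.5),(220+478/9-.5,130+270/9-.5)],.067),"frame end corners side (top edge)")
rel(plane(s,[(220+338/9-.5,130+402/9-.5),(220+463/9-.5,130+378/9-.5)],.024),"base end corners side")
E
```

```text
frame end corners top [[-63.7  29. ]
 [-64.2 -31. ]]
min a [-63.7 -63.5 -63.1 -63.  -62.8 -62.6 -62.5 -62.3 -61.9 -61.8 -61.6 -61.4
 -61.2 -61.1 -60.4 -59.7 -57.4 -55.1 -54.5 -52.1]
[ 13.1  -6.5  20.7   1.  -18.6  28.2   8.5 -11.1  16.1  -3.6 -23.2  23.6
   3.9 -15.7 -27.8  26.5 -29.4  27.7 -31.1  26.1] b -31.131349962291534 28.52757371895017
base end corners top [[-72.7  26.3]
 [-72.6 -23.2]]
frame end corners side (top edge) [[-48.   23.1]
 [-54.5 -35.6]]
base end corners side [[-65.5  33.2]
 [-68.8 -23.6]]
```

```bash
python3 - <<'E'
from h import *
import pickle
d=pickle.load(open("s6.pkl","rb"));s=d["side"]
c=s["frame"][143:182,242:282,::-1].repeat(15,0).repeat(15,1)
c=np.clip((c/255.)**.6*300,0,255).astype(np.uint8)
for i in range(0,40,5): cv2.putText(c,str(242+i),(i*15,10),0,.4,(255,0,0));cv2.putText(c,str(143+i),(0,i*15+8),0,.4,(255,0,0))
cv2.imwrite("pics/g3.png",c)
E
```

```text
(no output)
```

View pics/g3.png

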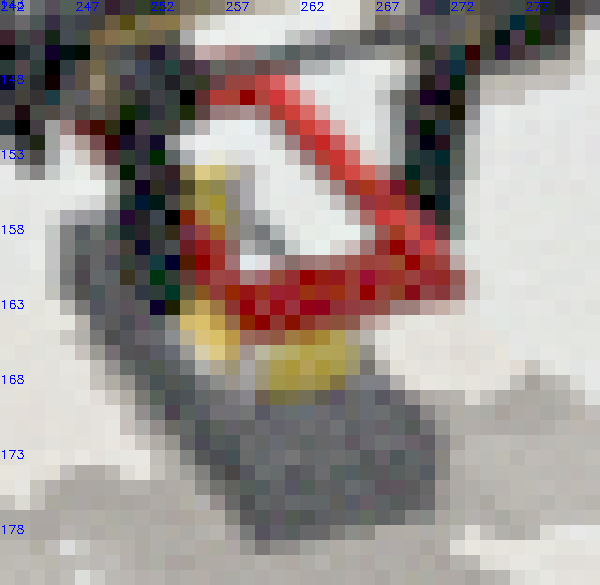

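```bash
python3 - <<'E'
from h import *
import pickle
np.set_printoptions(precision=1,suppress=True)
d=pickle.load(open("s6.pkl","rb"));t=d["top"];s=d["side"]
BY=np.array([-BX[1],BX[0]])
for z in(.055,.059,.063):
    D=(plane(s,[(258.0,164.9),(272.3,162.4)],z)[:,:2]-BC)*1000;print(z,np.c_[D@BX,D@BY].tolist())
# expected pixels of nominal frame bottom/top end corners, if centred
for n,v in(("side",s),("top",t)):
  for z in(.059,.067): print(n,z,proj(v,[[*(BC-.065*BX+y*BY),z] for y in(.031,-.031)]).round(1).tolist())
  print(n,"base end",proj(v,[[*(BC-.07*BX+y*BY),z] for z in(.024,0) for y in(.026,-.026)]).round(1).tolist())
E
```

```text
0.055 [[-51.45180236864231, 23.66507031620785], [-55.64477420148017, -34.2686362200838]]
0.059 [[-57.28400332579692, 26.27049175805688], [-61.45464330936857, -31.35465873412574]]
0.063 [[-63.1162042829517, 28.875913199906023], [-67.26451241725724, -28.440681248167664]]
side 0.059 [[257.7, 166.2], [272.6, 162.9]]
side 0.067 [[257.7, 164.4], [272.7, 161.1]]
side base end [[259.3, 174.4], [271.7, 171.5], [259.2, 179.6], [271.4, 176.7]]
top 0.059 [[297.7, 182.8], [306.9, 198.6]]
top 0.067 [[298.0, 182.6], [307.3, 198.5]]
top base end [[295.8, 185.6], [303.3, 198.5], [294.9, 186.2], [302.3, 198.8]]
```

Both views put the held frame's near end within about 0.5 px (under 2 mm) of where it should be over the base:

| View | Expected corner | Measured corner |
|---|---|---|
| Top | (298.0,182.6) | (298.6,182.9) |
| Side | (272.6,162.9) | (272.3,162.4) |

Now I'll lower it until it meets the hooks.

```bash
python3 - <<'E'
from h import *
from bench import ctrl,fingers,telemetry,imaging,kin
import pickle
pr=lambda:(lambda o:print(round(o["clock"],2),o["position"],o["contact_force"].round(1),o["moment"].round(2),round(o["opening"],4)))(telemetry.observe())
t=BC-.0215*BX
print(ctrl.servo_line([*t,.046-HZ],QP,speed=.025,guard=3));pr()
d={n:imaging.snapshot(n) for n in("side","top")};pickle.dump(d,open("s7.pkl","wb"))
c=d["side"]["frame"][143:182,242:282,::-1].repeat(15,0).repeat(15,1)
c=np.clip((c/255.)**.6*300,0,255).astype(np.uint8)
cv2.imwrite("pics/g4.png",c)
E
```

```text
True
29.77 [ 0.5911236  -0.20793123  0.01797714] [ 2.9  1.  -2.4] [ 0.25 -0.5  -0.1 ] 0.0615
```

View pics/g4.png

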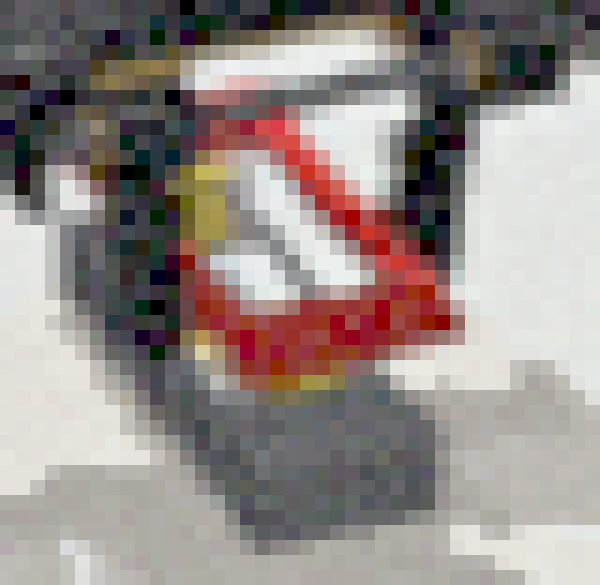

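It stopped early on a sideways push of 3 N along the base's +y. The window's side edge is on a pin, which agrees with the -1 mm offset seen in the top view. I'll shift 1.5 mm that way and carry on.

```bash
python3 - <<'E'
from h import *
from bench import ctrl,fingers,telemetry,imaging,kin
BY=np.array([-BX[1],BX[0]])
def pr():
    o=telemetry.observe();f=o["contact_force"];D=(o["position"][:2]-BC)*1000
    print(round(o["clock"],2),"a,b,z",(D@BX).round(1),(D@BY).round(1),(o["position"][2]*1000).round(1),"F a,b,z",(f[:2]@BX).round(1),(f[:2]@BY).round(1),f[2].round(1),o["moment"].round(2))
pr()
t=BC-.0215*BX+.0015*BY
ctrl.servo_line([*t,.018],QP,speed=.02);ctrl.wait(.1);pr()
print(ctrl.servo_line([*t,.046-HZ],QP,speed=.02,guard=4));pr()
E
```

```text
29.88 a,b,z -21.8 1.0 18.2 F a,b,z 0.7 2.6 -1.3 [ 0.27 -0.52 -0.07]
30.23 a,b,z -21.7 1.3 17.9 F a,b,z -0.8 0.5 0.0 [ 0.2  -0.16  0.05]
False
30.66 a,b,z -21.5 1.5 12.2 F a,b,z -0.1 2.7 -0.6 [ 0.16 -0.2  -0.04]
```

```bash
python3 - <<'E'
from h import *
from bench import imaging
import pickle
d={n:imaging.snapshot(n) for n in("side","top")};pickle.dump(d,open("s8.pkl","wb"))
def k(im,y,x):
    c=im[y:y+40,x:x+40,::-1].repeat(10,0).repeat(10,1);return np.clip((c/255.)**.6*300,0,255).astype(np.uint8)
cv2.imwrite("pics/g5.png",np.hstack([k(d["side"]["frame"],143,242),k(d["top"]["frame"],165,290)]))
E
```

```text
(no output)
```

View pics/g5.png

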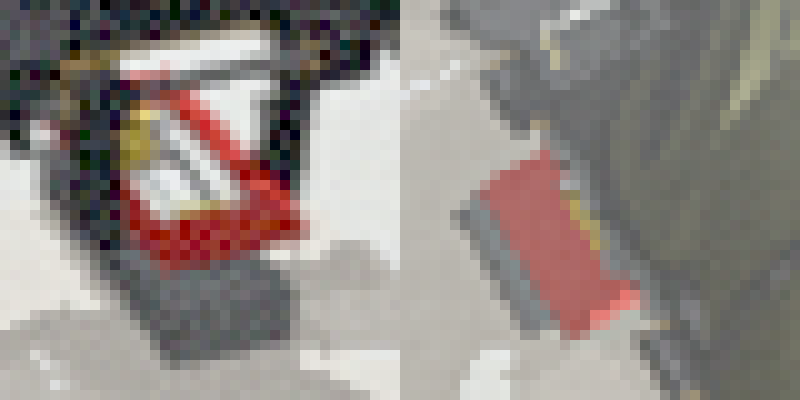

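```bash
cat >> h.py <<'E'
BY=np.array([-BX[1],BX[0]])
def pr():
    from bench import telemetry
    o=telemetry.observe();f=o["contact_force"];D=(o["position"][:2]-BC)*1000
    print(round(o["clock"],2),"a,b,z",(D@BX).round(1),(D@BY).round(1),(o["position"][2]*1000).round(1),"F a,b,z",(f[:2]@BX).round(1),(f[:2]@BY).round(1),f[2].round(1),o["moment"].round(2),round(o["opening"],4))
E
python3 - <<'E'
from h import *
from bench import ctrl,fingers,telemetry,imaging,kin
t=BC-.0215*BX+.0022*BY
print(ctrl.servo_line([*t,.040-HZ],QP,speed=.02,guard=5));pr()
E
```

```text
True
31.02 a,b,z -21.7 1.8 8.8 F a,b,z -0.6 0.8 1.8 [ 0.22 -0.03  0.02] 0.0613
```

```bash
python3 - <<'E'
from h import *
from bench import imaging
import pickle
d={n:imaging.snapshot(n) for n in("side","top")};pickle.dump(d,open("s9.pkl","wb"))
def k(im,y,x):
    c=im[y:y+40,x:x+40,::-1];c=cv2.resize(c,(600,600),interpolation=cv2.INTER_CUBIC);return np.clip((c/255.)**.6*300,0,255).astype(np.uint8)
cv2.imwrite("pics/g6.png",k(d["side"]["frame"],143,242))
E
```

```text
(no output)
```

View pics/g6.png

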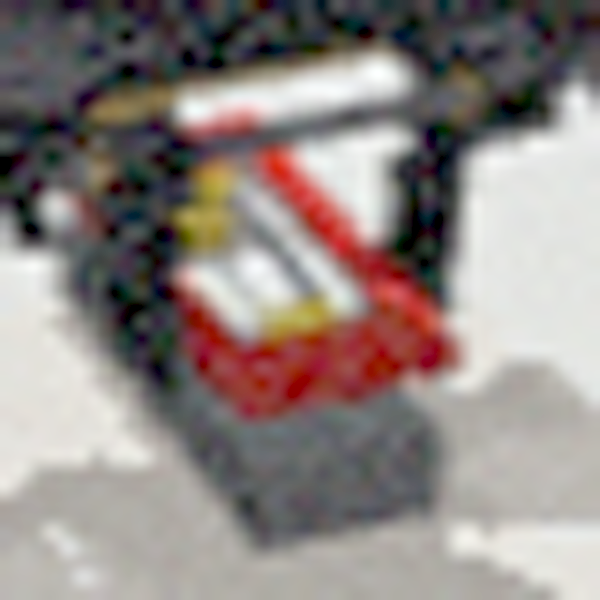

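Both hooks now show inside the window, at about (263,164) and (256,157), and the guide pins hold the frame. I'll regrip at the middle so the press is straight.

```bash
python3 - <<'E'
from h import *
from bench import ctrl,fingers,telemetry,imaging
import pickle
fingers.gripper_to(.086,50);pr()
t=BC+.0015*BY
print(ctrl.servo_line([*t,.0075],QP,speed=.06,guard=6));pr()
d={n:imaging.snapshot(n) for n in("side","top")};pickle.dump(d,open("s10.pkl","wb"))
def k(im,y,x):
    c=im[y:y+40,x:x+40,::-1];c=cv2.resize(c,(400,400),interpolation=cv2.INTER_CUBIC);return np.clip((c/255.)**.6*300,0,255).astype(np.uint8)
cv2.imwrite("pics/g7.png",np.hstack([k(d["side"]["frame"],143,242),k(d["top"]["frame"],165,290)]))
E
```

```text
31.67 a,b,z -21.7 2.0 8.9 F a,b,z -0.1 0.3 0.1 [ 0.07 -0.    0.01] 0.086
False
32.17 a,b,z 0.3 1.3 7.4 F a,b,z 0.1 0.0 0.3 [0.15 0.02 0.04] 0.086
```

View pics/g7.png

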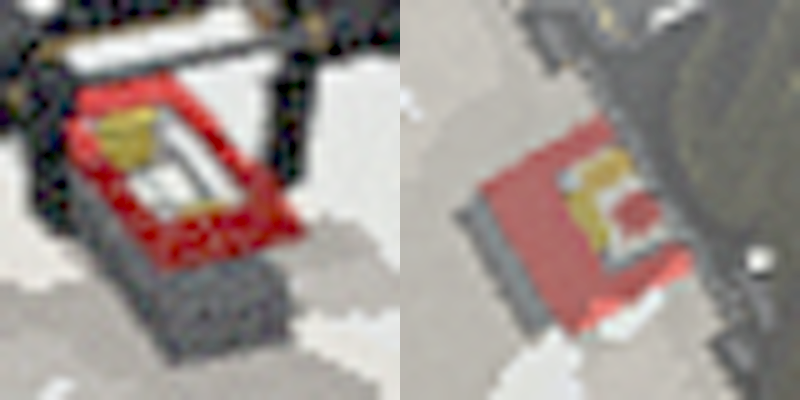

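The frame rests level around both hooks, with the fingers beside its middle. Grip and press.

```bash
python3 - <<'E'
from h import *
from bench import ctrl,fingers,telemetry,imaging
import pickle
t=BC+.0015*BY
ctrl.servo_line([*t,.012],QP,speed=.04)
fingers.gripper_to(.055,58);pr()
for z in (.006,.002,-.002,-.005,-.008,-.010):
    st=ctrl.servo_line([*t,z],QP,speed=.02,guard=30);pr()
    if st: print("guard");break
d={n:imaging.snapshot(n) for n in("side","top")};pickle.dump(d,open("s11.pkl","wb"))
def k(im,y,x):
    c=im[y:y+40,x:x+40,::-1];c=cv2.resize(c,(400,400),interpolation=cv2.INTER_CUBIC);return np.clip((c/255.)**.6*300,0,255).astype(np.uint8)
cv2.imwrite("pics/g8.png",np.hstack([k(d["side"]["frame"],143,242),k(d["top"]["frame"],165,290)]))
E
```

```text
33.03 a,b,z -0.0 1.5 12.0 F a,b,z -0.1 0.3 0.3 [ 0.14  0.02 -0.02] 0.0612
33.48 a,b,z 0.5 2.0 6.2 F a,b,z 0.5 1.2 2.5 [ 0.21 -0.17 -0.06] 0.0609
33.83 a,b,z -0.4 1.6 1.6 F a,b,z 0.1 1.2 0.4 [ 0.16 -0.17  0.04] 0.0609
34.18 a,b,z -0.3 1.3 -2.6 F a,b,z 0.4 -0.2 -1.9 [ 0.13 -0.19 -0.02] 0.0609
34.48 a,b,z -0.3 1.4 -5.3 F a,b,z -0.2 0.8 -0.2 [ 0.17 -0.11 -0.01] 0.0613
34.69 a,b,z -0.0 1.4 -5.6 F a,b,z -0.9 -1.0 4.5 [0.16 0.03 0.01] 0.0609
guard
```

View pics/g8.png

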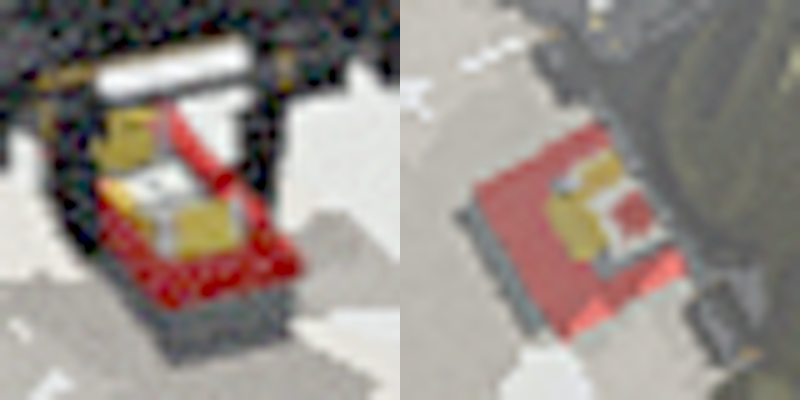

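A hard stop came at 30 N, 17.6 mm below the regrip height, and both hooks stand over the rims. Release, move clear and check.

```bash
python3 - <<'E'
from h import *
from bench import ctrl,fingers,telemetry,imaging
import pickle
fingers.gripper_to(.086);pr()
t=BC+.0015*BY
ctrl.servo_line([*t,.12],QP,speed=.15)
ctrl.servo_line([.42,-.25,.25],QP,speed=.25);pr()
d={n:imaging.snapshot(n) for n in("side","top")};pickle.dump(d,open("s12.pkl","wb"))
def k(im,y,x):
    c=im[y:y+40,x:x+44,::-1];c=cv2.resize(c,(400,364),interpolation=cv2.INTER_CUBIC);return np.clip((c/255.)**.6*300,0,255).astype(np.uint8)
cv2.imwrite("pics/h1.png",np.hstack([k(d["side"]["frame"],147,242),k(d["top"]["frame"],163,295)]))
cv2.imwrite("pics/h2.png",d["top"]["frame"][...,::-1])
np.set_printoptions(precision=1,suppress=True)
for n,z,b in(("top",.032,(288,155,60,55)),("side",.032,(240,145,42,42))):
    c=blob(red(d[n]["frame"]),b)[0]
    print(n,np.array(rect(d[n],c,z)))
    R=proj(d[n],[[*(BC+x*BX+y*BY),.032] for x,y in((-.065,.031),(-.065,-.031),(.065,-.031),(.065,.031))]);print("expected corners",R.round(1).tolist())
E
```

```text
35.33 a,b,z -0.9 1.3 -6.7 F a,b,z 0.2 0.3 -0.8 [ 0.13 -0.02  0.02] 0.0861
37.38 a,b,z -73.7 -166.2 249.3 F a,b,z 0.1 -0.2 -0.1 [ 0.12 -0.08 -0.02] 0.0865
top [ 601.5 -226.6  127.8   58.9  -59.3]
expected corners [[296.6, 183.5], [305.6, 198.9], [337.8, 180.3], [328.7, 165.0]]
side [ 601.  -221.3  135.5   62.   -58.6]
expected corners [[257.6, 172.2], [272.4, 168.9], [258.8, 153.0], [244.8, 155.9]]
```

View pics/h1.png

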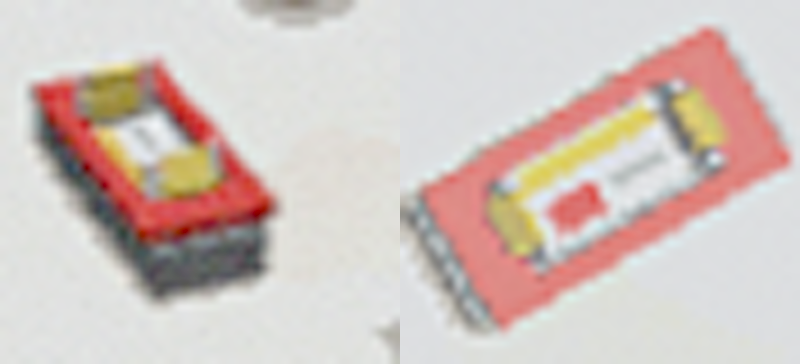

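View pics/h2.png

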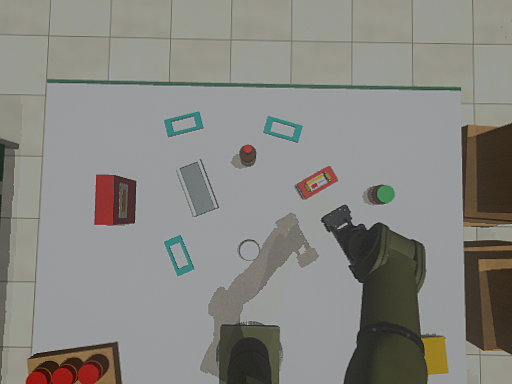

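The side-view corners sit within about 0.7 px of a fully seated frame at z = 32 mm:

| Corner | Measured | Expected |
|---|---|---|
| Far right | (259.4,153.6) | (258.8,153.0) |
| Far left | (245.5,156.7) | (244.8,155.9) |
| Near left | (257.1,172.3) | (257.6,172.2) |
| Near right | (272.2,169.5) | (272.4,168.9) |

An end that had not clicked would show at least 2 px higher. Both hook noses cover the rims, and the bystanders' top-view pixels are unchanged. Handing in.

```bash
python3 - <<'E'
from bench import hand_in,telemetry
print(telemetry.observe()["clock"]);print(hand_in())
E
```

```text
37.475
the job is handed in; nothing more can be done
None
```

The red frame is seated on the sign base with both hooks over its rims, and I handed the job in at 37.5 s of the 61 s allowed.

I pushed the frame about 76 mm out over the rack's front edge from inside its window. Then I gripped it by its long sides, carried it to the base and lowered it over the hooks and pins. I let go there, regripped it at the middle and pressed straight down to a hard stop at the 30 N guard. After that I released it and moved clear.

**Last checks:**
- **Top view:** the frame centre is at (601.5, -226.6) mm, against (601.4, -227.0) for the base. The long axis is at -59.3°, against about -59°.
- **Side view:** all four corners lie within about 0.7 px of a fully seated frame. Both hook noses stand over the short rims.
- **Bystanders:** the bottle, jar, tin and carton stand where they were in the top view.

**What failed or disagreed:**
- **First slide:** it missed the frame because the real fingertips sit about 19.7 mm behind the reported TCP. I found this by touching the rack deck inside the window with about 4.6 N and corrected for it.
- **First lowering:** it stopped on a guide pin at about 3 N sideways, and a 1.5 mm shift cleared it.
- **Side-view centre:** the automatic outline fit read y = -221.3 mm, about 6 mm off the top view. I put this down to the frame's visible end face being counted in the outline.
- **Hook clicks:** I could not read the hook joints, so the clicks are judged from the images and the hard stop.

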